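# Gap and close a choke core

### The job

First flip the cam lever on the core fixture all the way over so that the loose core bar is free to slide. Then take the spacer from its wooden stand, lower it on end into the gap between the bar and the core leg where the gap is wide enough (the shorter leg), down to the bed and squarely in front of that leg, and let go of it. Finally push the bar with the fingers until it is flush against the longer leg and the spacer, and finish while still holding it pressed there; leave the other things on the bench where they are.

Things in the scene. Friction and masses are not known exactly. Their poses are not given: they have to be found in the camera images.
- jig: Fixed fixture; bed plate 14 mm thick, x -110..100, y +-100 mm. Origin on the table; x from the bar towards the core (away from the robot), y left. On the bed a fixed dark U core opens to -x: yoke at x 60..90, y +-50 mm, legs along x at y +-36 mm. Core and bar tops are at z=46 mm. The longer leg ends at x=0, the shorter at x=+10 mm; the bar at home touches x=0.
- leg_long: The longer leg of the core, fixed, dark, 60 mm long, 28 mm wide, 32 mm high. Origin: bottom centre of its end at the yoke, on the bed; it runs along -x. It is at jig y=+36 or -36 mm, chosen at random; the short leg takes the other place.
- leg_short: The shorter leg of the core, fixed, like the longer one but only 50 mm long, so that a 10 mm spacer makes up the difference. Origin: bottom centre of its end at the yoke; it runs along -x.
- leg_long_face (a point): Point at the bottom centre of the longer leg's free end face, at bed height; its axes are those of the jig.
- leg_short_face (a point): Point at the bottom centre of the shorter leg's free end face, at bed height; its axes are those of the jig. The finished spacer stands with its centre 5 mm in front (-x) of it.
- bar: Loose dark bar, 24 (x) x 150 (y) x 32 mm, about 0.45 kg, on the bed across both leg ends, 5-8 mm from the longer leg, 15-18 mm from the shorter. Origin: centre of its underside, axes as the jig's. Bed friction 2 to 8 N. Home: origin at jig x=-12 mm. Push it on its face away from the core, near mid-length (within 15 mm of jig y=0).
- spacer: Loose brown board spacer, 10 (x, thickness) x 28 (y) x 75 mm tall, about 30 g. Origin: centre of its lower end, z up. It stands on end in the stand, lower end 8 mm above the table, upper 49 mm free. In the gap its upper 43 mm stand above bar and leg: grip it near its top, across its thickness.
- stand: Fixed wooden block 50 x 60 x 34 mm with a 12 x 30 mm slot, 26 mm deep, holding the spacer. Origin: centre of its underside.
- cam (a joint): Angle of the cam lever, rad: 0 = locked (lobe in front of the bar, which cannot go home), 1.57 = fully over, free. It turns clockwise seen from above as it grows. It stays where it is left and takes about 2 N at the grip.
- cam_grip (a point): Point on the axis of the lever's upright black grip, 60 mm above the bed. The grip is round, 16-20 mm thick, 38 to 76 mm above the bed, 70 mm out from the pivot. At joint 0 it lies from the pivot in direction (-1,+1) of jig x,y (left, towards the robot), at 1.57 in direction (+1,+1). A 9 mm rod, 45 mm above the bed, joins it to the pivot.
- cam_pivot (a point): Point on the lever's upright turning axis, at the height of point cam_grip; it is at jig x=12, y=64 mm.
- toroid: Bystander: copper coloured ring coil lying flat, 72 mm across, 28 mm high. Origin: centre of its underside.
- bobbin: Bystander: black bobbin, 48 mm across, 36 mm high. Origin: centre of its underside.
- driver: Bystander: screwdriver lying on the bench. Origin near its middle.
There are look-alikes about, which are no part of the job. There is more than one size of the bar; the job needs the larger. What is shaped like the spacer but red is not meant.

How it is judged:
By the outcome, as a careful person would: the job done as asked, in the order asked, and still so for the second after the job is handed in, while the arm keeps its last pose, push and grip.
It also fails if it takes over 72 s, if anything falls off the work surface, if the arm or the gripper's body presses on something with over 40 N, if the wrist force passes 120 N, or if a joint passes its speed limit or range.

### The arm

A 6-joint arm with a two-finger parallel gripper is mounted at the origin on the work surface. World frame = base frame: x ahead of the robot, y to its left, z up, the work surface at z = 0. Lengths are in m, angles in rad, forces in N, time in s.
With the tool pointing down it reaches from about 0.25 to 0.775 m from the base axis. Payload 4 kg.
Tool frame: the origin (TCP) lies at the very end of the fingers, on their centre line; the grasp point (between the pads) lies manip.grasp_offset behind it (manip.grasp_offset is the distance from the TCP to the grasp point, in m); z points along the fingers, y is the direction in which the jaws open and shut (so a half turn about z gives the same grasp; the last joint's range is limited). The gripper opens to 94 mm and grips with 3 to 60 N. Pads are 16 mm wide; open, the fingers measure 119 mm over their backs; the gripper's body (75 mm by 177 mm) begins 78 mm behind the grasp point.
Start: joints at [1.241, 0.087, 1.371, -0, 1.684, -0.103], TCP at [0.124, 0.536, 0.206] pointing down, gripper open.
Joint ranges: [-3.1, 3.1], [-0.76, 2.03], [0.27, 2.55], [-1.08, 4.22], [0.17, 2.65], [-2.57, 2.57]. Speed limits (rad/s): [2.79, 2.79, 3.14, 3.14, 3.14, 3.14].

### API

Orientations are given as a 3x3 rotation matrix whose columns are the frame's x, y, z axes.
In Python, from bench import manip gives the robot as it stands. Calls block until the motion is done:
- manip.move_pose(position, orientation): joint-space move of the TCP to a pose.
- manip.line_to(position, rotation=None, velocity=0.15): straight line of the TCP; rotation=None keeps the orientation; velocity is the mean speed in m/s.
- manip.movej(angles): joint-space move.
- manip.command_gripper(opening, effort=None): opening from 0.0 (shut) to 1.0 (fully open); effort is the grip in N (None keeps the last); returns when the fingers have stopped.
- manip.dwell(seconds).
- manip.solve_ik(position, orientation): joint angles nearest the present ones, or None.
- manip.read_state(): the state.
- manip.read_camera(name): name is "side" or "top" or "wrist"; returns the picture (480x640x3 uint8, red, green, blue); there is no depth.
- manip.get_calibration(name): a dict with "fov_y" (degrees; the focal length in pixels is half the picture's height over the tangent of half this angle, whatever the lens; pixels are square), "cx", "cy" (the principal point, pixels), "dist" ([k1, k2, p1, p2, k3] as OpenCV has them; the pictures are not rectified), "camera_from_world" (4x4, takes a point from world to camera coordinates); the wrist camera has in their place "T_tool_cam" (4x4, takes a point from camera to tool coordinates, whose origin is the TCP and whose axes are the flange's). Camera axes: x right, y up, looking along -z (the intrinsics and any distortion apply to the point x, -y, -z); pixel columns grow to the right and rows downward; lengths in m; the calibration is good to about 2 mm. A picture is of the moment at which its call begins: read the wrist's pose just before it. get_calibration takes no time and is no camera call.
A pose or a line that the arm cannot do raises manip.IKError and nothing moves.
- manip.job_done(): hands the job in, once; it reports no verdict.
Trained networks look in the newest picture that a camera, given by its name, has taken for a name from the list of things; names that differ only in an ending like _2 or _b are one class to them, and where a whole thing is asked for, a point or a joint stands for the part that bears it (a point fixed in the world has none). Each returns a list of dicts, best first, with "score" (0 to 1); they miss things now and then, are a little off and sometimes report something else, mostly with a low value. They report only what shows in the picture. A call takes as long as a camera call. They do not tell look-alikes from the thing itself.
- manip.look_for(name, camera): "extent" ([left, top, right, bottom] in pixels, round what is visible of it).
- manip.place_of(name, camera): "at" ([column, row] in pixels: a listed point, or the origin of a listed thing).
The state is a dict: "time_s": time; "qpos": joint angles; "joint_velocities": joint speeds; "joint_efforts": joint torques, N m; "tool_pos": TCP position; "ee_rot": TCP orientation; "contact_force": force on the tool from outside, world axes, zero at the start; "moment": the same for the moment, N m; "width": opening from 0.0 (shut) to 1.0 (fully open).
Only numpy, scipy, OpenCV 4.12 (cv2) and the standard library are available. Lean on these libraries where they do the work, as an engineer would, in place of code of your own. Each camera call takes 0.05 s, during which the arm holds its last target.

## Working session

There is one attempt and no reset: what is moved stays moved. The work goes in short steps, each a Python script; the robot and the scene stay as the last script left them, time stands still between calls to the robot, and variables do not carry over. Pictures are saved under pics/ and viewed, and the job is handed in when it is done.

```bash
ls; mkdir -p pics; python3 - <<'E'
from bench import manip
import cv2
for n in ["top","side","wrist"]:
    im=manip.read_camera(n); cv2.imwrite(f"pics/{n}0.png",im[:,:,::-1])
    print(n,manip.get_calibration(n))
    for t in ["jig","leg_long_face","leg_short_face","bar","spacer","stand","cam","cam_grip","cam_pivot"]:
        try:
            print(t,[( [round(float(v)) for v in d["at"]],round(d["score"],2)) for d in manip.place_of(t,n)[:3]])
        except Exception as e: print(t,e)
s=manip.read_state();print(s["time_s"],s["tool_pos"],s["ee_rot"],manip.grasp_offset)
E
```

```text
pics
top {'fov_y': 55.01106619154564, 'cx': 320.37450364507964, 'cy': 241.20578623573567, 'dist': array([-0.09415034,  0.        ,  0.        ,  0.        ,  0.        ]), 'camera_from_world': array([[-2.28936411e-03, -9.99751812e-01,  2.21601868e-02,
         1.95982038e-02],
       [ 9.97523615e-01, -7.25379843e-04,  7.03286018e-02,
        -4.86409728e-01],
       [-7.02950725e-02,  2.22663174e-02,  9.97277701e-01,
        -1.18894631e+00],
       [ 0.00000000e+00,  0.00000000e+00,  0.00000000e+00,
         1.00000000e+00]])}
jig [([374, 215], 0.88)]
leg_long_face []
leg_short_face [([387, 217], 0.53)]
bar [([373, 227], 0.88), ([293, 230], 0.65), ([360, 211], 0.5)]
spacer [([228, 293], 0.49), ([234, 267], 0.41)]
stand [([236, 264], 0.96), ([375, 216], 0.66)]
cam it knows: bar, bobbin, cam_grip, cam_pivot, driver, jig, leg_long, leg_long_face, leg_short, leg_short_face, spacer, stand, toroid
cam_grip [([327, 218], 0.5)]
cam_pivot [([351, 199], 0.95)]
side {'fov_y': 53.68894031284138, 'cx': 317.11963484047317, 'cy': 240.78791795208767, 'dist': array([-0.03196673,  0.        ,  0.   
[... 946 characters left out ...]
44723563e-02],
       [ 9.99999465e-01,  6.70196731e-04,  7.87881630e-04,
        -2.06493035e-04],
       [ 5.89169323e-04,  2.57009187e-01, -9.66408780e-01,
        -1.80445913e-01],
       [ 0.00000000e+00,  0.00000000e+00,  0.00000000e+00,
         1.00000000e+00]])}
jig []
leg_long_face []
leg_short_face []
bar []
spacer []
stand []
cam it knows: bar, bobbin, cam_grip, cam_pivot, driver, jig, leg_long, leg_long_face, leg_short, leg_short_face, spacer, stand, toroid
cam_grip []
cam_pivot []
1.35 [0.12368826 0.53593829 0.20550811] [[-9.74385067e-01  2.24886058e-01  3.43425816e-05]
 [ 2.24886061e-01  9.74385061e-01  1.10810785e-04]
 [-8.54309787e-06  1.15695542e-04 -9.99999993e-01]] 0.0188
```

View pics/top0.png

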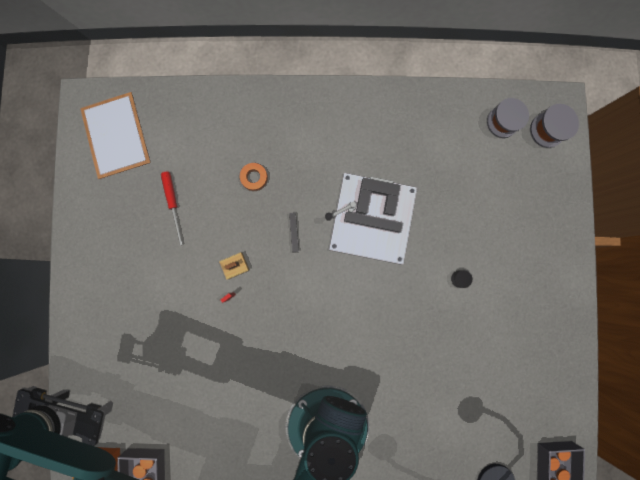

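View pics/side0.png

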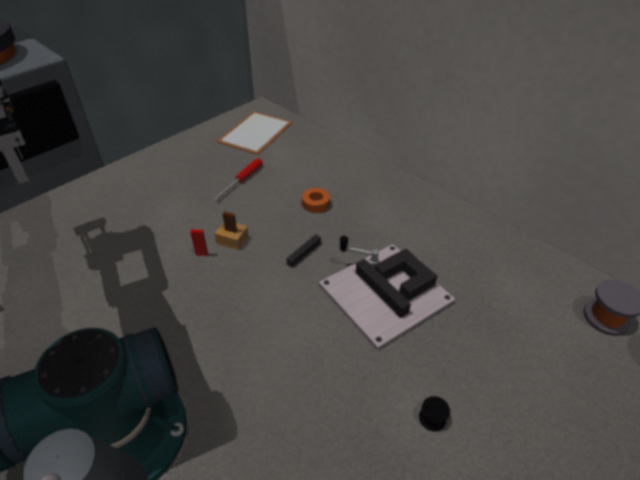

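```bash
python3 -c "
import cv2
a=cv2.imread('pics/top0.png');cv2.imwrite('pics/top0c.png',cv2.resize(a[140:320,200:440],None,fx=3.3,fy=3.3,interpolation=2))
a=cv2.imread('pics/side0.png');cv2.imwrite('pics/side0c.png',cv2.resize(a[190:370,260:500],None,fx=3.3,fy=3.3,interpolation=2))"
```

```text
(no output)
```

View pics/top0c.png

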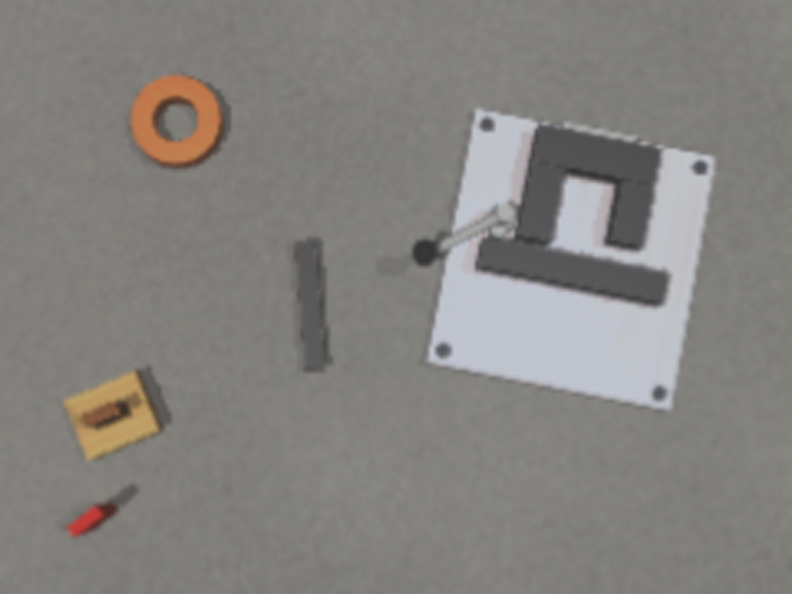

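View pics/side0c.png

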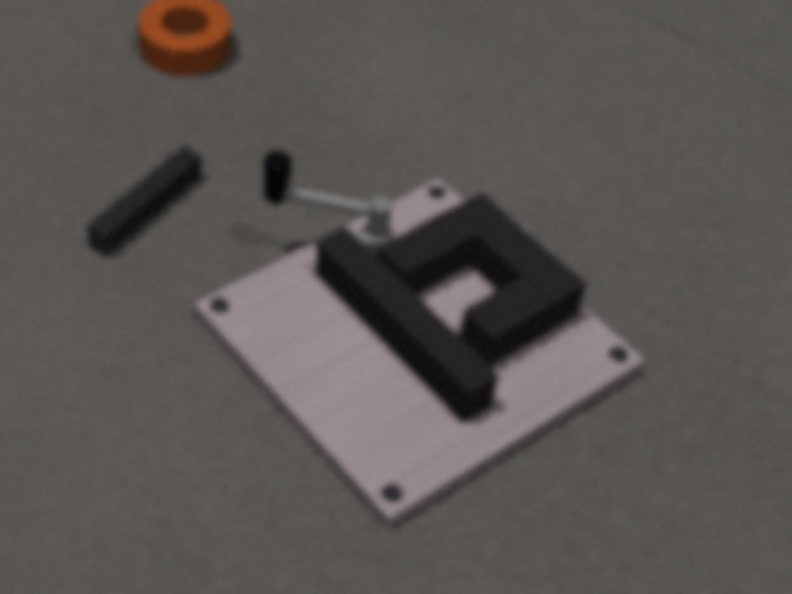

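The top view shows the jig plate with its corners clear. The shorter leg is on the right (jig -y). The brown spacer is in its stand near (236,264), with the red decoy at (231,295). The grip is at about (328,216), close to where joint 0 would put it. Next I'll localise from the corners and take wrist close-ups.

```bash
cat > h.py <<'E'
from bench import manip
import numpy as np, cv2
from scipy.optimize import least_squares
from scipy.spatial.transform import Rotation as Ro
FL=np.diag([1.,-1,-1,1])
def cam(n,s=None):
    c=manip.get_calibration(n); f=240/np.tan(np.radians(c["fov_y"]/2))
    K=np.array([[f,0,c["cx"]],[0,f,c["cy"]],[0,0,1]])
    if n=="wrist":
        s=s or manip.read_state(); T=np.eye(4);T[:3,:3]=s["ee_rot"];T[:3,3]=s["tool_pos"]
        M=np.linalg.inv(T@c["T_tool_cam"])
    else: M=c["camera_from_world"]
    return K,np.array(c["dist"]),FL@M
def proj(C,P):
    K,d,M=C; return cv2.projectPoints(np.atleast_2d(np.array(P,float)),cv2.Rodrigues(M[:3,:3])[0],M[:3,3],K,d)[0].reshape(-1,2)
def ray(C,uv):
    K,d,M=C; p=cv2.undistortPoints(np.array(uv,float).reshape(-1,1,2),K,d).reshape(-1,2)
    R=M[:3,:3]; o=-R.T@M[:3,3]; return o,np.c_[p,np.ones(len(p))]@R
def onz(C,uv,z):
    o,D=ray(C,uv); return o+D*((z-o[2])/D[:,2])[:,None]
def fit2(M,W): # model xy -> world xy rigid
    M=np.array(M);W=np.array(W)[:,:2];r=lambda p:((M@Rz(p[2]).T+p[:2])-W).ravel()
    s=least_squares(r,[*W.mean(0),0.]);return s.x,r(s.x)
def Rz(a): return np.array([[np.cos(a),-np.sin(a)],[np.sin(a),np.cos(a)]])
def down(yaw): # tool x at world angle yaw, z down
    c,s=np.cos(yaw),np.sin(yaw); return np.array([[c,s,0],[s,-c,0],[0,0,-1.]])
def snap(n,name):
    s=manip.read_state(); im=manip.read_camera(n)[:,:,::-1].copy(); cv2.imwrite(f"pics/{name}.png",im); return im,cam(n,s)
E
python3 - <<'E'
from h import *
C=cam("top")
px=np.array([[430,362],[670,409],[714,156],[475,108]])/3.3+[200,140]
W=onz(C,px,.014);M=[[-.11,.1],[-.11,-.1],[.1,-.1],[.1,.1]]
print(fit2(M,W))
C2=cam("side"); px=np.array([[196,305],[393,522],[643,358],[435,180]])/3.3+[260,190]
W2=onz(C2,px,.014);print(fit2(M,W2))
st=np.array([[65,400],[138,370],[161,432],[88,460]])/3.3+[200,140]
print(onz(C,st,.034)[:,:2])
print(onz(C,[[228+0,266]],.083))
# grip
print(onz(C,np.array([[425,252]])/3.3+[200,140],.09))
E
```

```text
(array([ 0.55262949, -0.12299383, -0.18958229]), array([-0.0008731 ,  0.00311819, -0.00073661, -0.00176837,  0.00110138,
       -0.00202671,  0.00050833,  0.00067689]))
(array([ 0.55065373, -0.1258455 , -0.18507734]), array([-0.002279  ,  0.00060886, -0.00017357,  0.00034603,  0.00042565,
       -0.00177981,  0.00202692,  0.00082492]))
[[0.43386356 0.27824397]
 [0.45723534 0.22141849]
 [0.40897988 0.20310912]
 [0.38724569 0.2598109 ]]
[[0.4207475  0.24797453 0.083     ]]
[[ 5.42741417e-01 -4.16630890e-04  9.00000000e-02]]
```

```bash
cat > a.py <<'E'
from h import *
manip.move_pose([.42,.24,.27],down(np.radians(112)))
im,C=snap("wrist","w_st")
s=manip.read_state();print(s["time_s"],s["qpos"].round(2) if hasattr(s["qpos"],'round') else s["qpos"],s["tool_pos"])
for t in ["spacer","stand"]:
    print(t,[(np.round(d["at"],1),round(d["score"],2)) for d in manip.place_of(t,"wrist")[:3]])
manip.move_pose([.55,-.09,.27],down(np.radians(79.3)))
im,C=snap("wrist","w_jig")
for t in ["jig","bar","leg_long_face","leg_short_face","cam_grip","cam_pivot"]:
    print(t,[(np.round(d["at"],1),round(d["score"],2)) for d in manip.place_of(t,"wrist")[:3]])
s=manip.read_state();print(s["time_s"],s["qpos"],s["tool_pos"],s["contact_force"])
E
python3 a.py
```

```text
2.9583 [ 0.4  -0.06  1.4   0.    1.81  0.02] [0.419527   0.2408127  0.26974869]
spacer [(array([310.9, 197. ]), 0.91)]
stand [(array([315. , 198.2]), 0.75), (array([331.2, 453.2]), 0.36)]
jig [(array([315.5, 228.6]), 0.77)]
bar [(array([237.6,  36.3]), 0.79)]
leg_long_face []
leg_short_face [(array([329.2, 261. ]), 0.94), (array([283.2, 112.3]), 0.43)]
cam_grip [(array([285.3, 113.3]), 0.8)]
cam_pivot [(array([335.6, 179. ]), 0.71)]
4.7417 [-2.62711432e-01  1.00067970e-01  1.22983492e+00  4.45010264e-05
  1.81140876e+00 -7.71544587e-02] [ 0.55002949 -0.08929108  0.27016399] [-0.36624392 -0.20956848  0.24399707]
```

View pics/w_st.png

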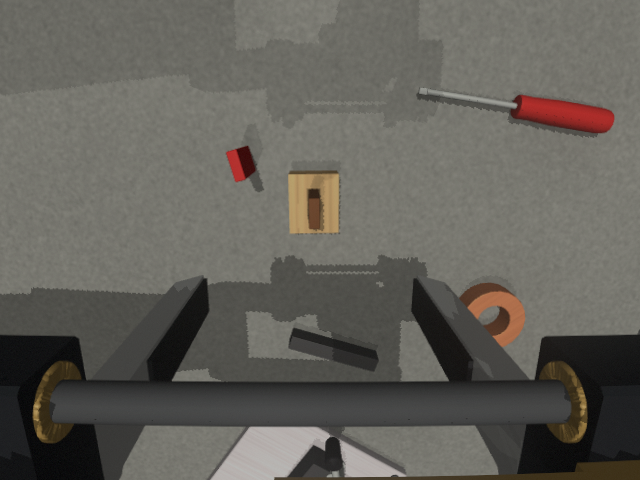

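View pics/w_jig.png

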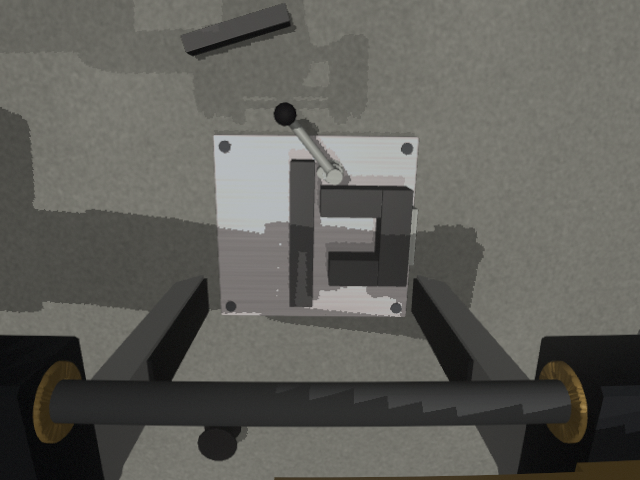

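The wrist view of the jig shows the whole plate with corners at about (215,136), (418,138), (405,317) and (222,315). The grip is at (285,114), the long leg is the upper one and the short leg the lower one. In the stand view the spacer top is near (314,203).

```bash
python3 -c "
import cv2
a=cv2.imread('pics/w_jig.png');cv2.imwrite('pics/w_jigc.png',cv2.resize(a[95:325,200:430],None,fx=2.6,fy=2.6,interpolation=2))
a=cv2.imread('pics/w_st.png');cv2.imwrite('pics/w_stc.png',cv2.resize(a[160:245,270:360],None,fx=7,fy=7,interpolation=2))"
```

```text
(no output)
```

View pics/w_jigc.png

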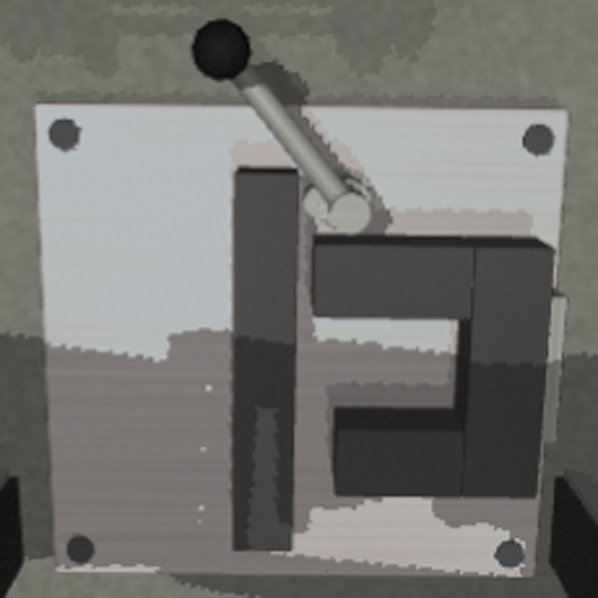

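View pics/w_stc.png

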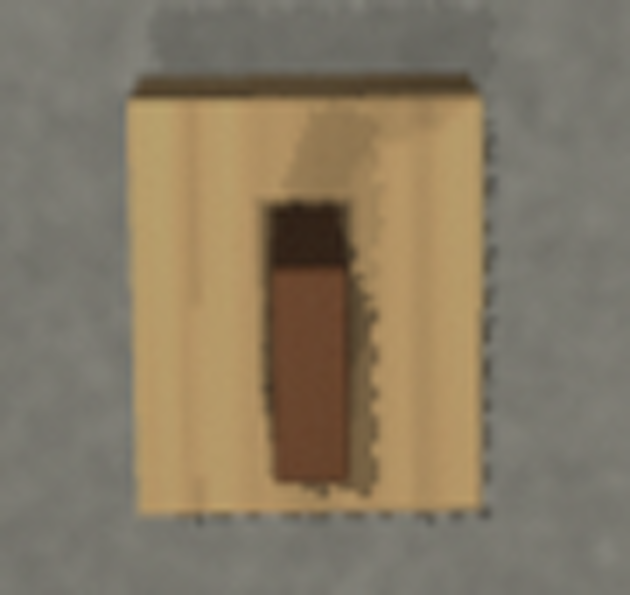

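```bash
cat > b.py <<'E'
from h import *
s={"ee_rot":down(np.radians(79.3)),"tool_pos":[0.55002949,-0.08929108,0.27016399]}
C=cam("wrist",s)
u=lambda p,sc,o:(np.array(p)+.5)/sc-.5+o
J=lambda p:u(p,2.6,[200,95])
pl=[[37,104],[568,110],[534,576],[57,572]];Mp=[[-.11,.1],[.1,.1],[.1,-.1],[-.11,-.1]]
co=[[314,247],[314,318],[335,431],[335,494],[553,249],[537,496]];Mc=[[0,.05],[0,.022],[.01,-.022],[.01,-.05],[.09,.05],[.09,-.05]]
A=onz(C,J(pl),.014);B=onz(C,J(co),.046)
for M,W in((Mp,A),(Mc,B),(Mp+Mc,np.r_[A,B])):
    p,r=fit2(M,W);print(p,(r*1000).round(1).reshape(-1,2).tolist())
bt=onz(C,J([[236,175],[297,175],[292,549],[233,549]]),.046)[:,:2]
print("bar in jig",((bt-p[:2])@Rz(p[2])).round(4).tolist())
g=onz(C,J([[221,48]]),.090)[:,:2];pv=onz(C,J([[350,213]]),.065)[:,:2]
print("grip,pivot jig",((g-p[:2])@Rz(p[2])).round(4),((pv-p[:2])@Rz(p[2])).round(4))
s={"ee_rot":down(np.radians(112)),"tool_pos":[0.419527,.2408127,.26974869]};C=cam("wrist",s)
S=lambda p:u(p,7,[270,160])
W=onz(C,S([[129,97],[482,97],[482,513],[138,513]]),.034);print(W[:,:2].round(4).tolist())
h=[[-.025,.03],[.025,.03],[.025,-.03],[-.025,-.03]]
W2=onz(C,S([[272,267],[348,267],[348,482],[277,482]]),.083);print(W2[:,:2].round(4).tolist())
M=np.array(h);print(fit2(M,W));print(fit2([[-.005,.014],[.005,.014],[.005,-.014],[-.005,-.014]],W2))
E
python3 b.py
```

```text
[ 0.55363201 -0.12486396 -0.19830209] [[-1.1, 0.8], [1.1, 0.4], [0.5, -0.9], [-0.6, -0.3]]
[ 0.55308435 -0.12507906 -0.19503952] [[-0.1, 0.8], [-0.6, -0.1], [0.7, 0.6], [-0.1, -1.1], [0.5, 0.6], [-0.3, -0.7]]
[ 0.55331459 -0.12493685 -0.19785871] [[-1.5, 0.7], [0.8, 0.4], [0.3, -0.9], [-0.9, -0.4], [0.3, 0.9], [-0.3, 0.0], [0.9, 0.7], [-0.1, -1.0], [0.8, 0.5], [-0.3, -0.8]]
bar in jig [[-0.0291, 0.0753], [-0.0068, 0.0756], [-0.0069, -0.0728], [-0.0306, -0.0731]]
grip,pivot jig [[-0.0319  0.119 ]] [[0.0119 0.0641]]
[[0.3886, 0.2597], [0.4348, 0.2784], [0.4584, 0.2226], [0.4118, 0.2038]]
[[0.4135, 0.2525], [0.4224, 0.2561], [0.433, 0.2302], [0.4245, 0.2268]]
(array([0.42339327, 0.24111072, 0.39086756]), array([ 2.25168245e-04, -4.11859970e-04,  2.77195605e-04,  1.44333148e-05,
       -4.59635725e-04,  3.16669890e-04, -4.27281255e-05,  8.07567657e-05]))
(array([0.42334267, 0.24140177, 0.39562016]), array([-1.60426106e-04, -9.25104381e-05,  1.71114863e-04,  1.73267644e-04,
        3.73970888e-04,  1.78629007e-04, -3.84659645e-04, -2.59386213e-04]))
```

Three estimates of the jig pose agree to about 1 mm: (0.5532, -0.125), yaw -0.197. The bar sits at jig x of about -30 to -7. Next is the cam: I'll cage the grip between the fingers above the rod and follow the arc.

```bash
cat >> h.py <<'E'
JP=np.array([.5532,-.125]);JY=-.197
def jw(x,y,z): return np.r_[JP+Rz(JY)@[x,y],z]
def st(): 
    s=manip.read_state();f=Rz(JY).T@np.array(s["contact_force"])[:2];t=Rz(JY).T@(np.array(s["tool_pos"])[:2]-JP)
    return s["time_s"],t,np.r_[f,s["contact_force"][2]],s["tool_pos"][2],s["width"]
E
cat > c.py <<'E'
from h import *
R=down(np.pi/2+JY)
manip.command_gripper(40/94)
manip.move_pose(jw(-.0325,.1185,.13),R)
print(*st())
manip.line_to(jw(-.0325,.1185,.068),velocity=.1)
print(*st())
manip.command_gripper(27/94); print(*st())
P=np.array([.012,.064])
for a in range(122,44,-7):
    c=P+.07*np.array([np.cos(np.radians(a)),np.sin(np.radians(a))])
    manip.line_to(jw(c[0]+.003,c[1],.068),velocity=.12)
    print(a,*[np.round(v,4) for v in st()])
snap("top","t1");snap("side","s1")
E
python3 c.py; python3 -c "
import cv2,numpy as np
a=cv2.imread('pics/t1.png')[140:300,270:440];b=cv2.imread('pics/s1.png')[190:370,300:470]
f=lambda x:cv2.resize(x,(395,395),interpolation=2)
cv2.imwrite('pics/ts1.png',np.hstack([f(a),f(b)]))"
```

```text
6.3917 [-0.03147716  0.11824476] [-0.12560766 -0.04049066  0.90497982] 0.13138516863135136 0.4276860002100969
7.1583 [-0.03174743  0.11837765] [0.70348766 1.04007906 0.39067669] 0.06883088267980964 0.4295019092702171
7.6 [-0.03242214  0.11854293] [ 0.30293183 -0.37057506  0.12601749] 0.06821105934397048 0.28872858892859715
122 7.85 [-0.0222  0.1236] [ 0.0022 -0.1258 -0.1896] 0.0677 0.2834
115 8.1 [-0.0148  0.1274] [-0.8133  0.6733  0.4541] 0.0677 0.2909
108 8.35 [-0.0063  0.1303] [-0.2141  1.1644  0.0579] 0.068 0.2856
101 8.6 [0.0024 0.1322] [-0.0172 -0.0611 -0.198 ] 0.0682 0.2886
94 8.85 [0.0108 0.1334] [-0.9086  0.3981  0.1638] 0.0682 0.2845
87 9.1 [0.0192 0.1335] [ 1.716  -0.6706 -1.2205] 0.0681 0.2906
80 9.35 [0.0276 0.1326] [-0.5661  0.2747  0.4665] 0.0681 0.2858
73 9.6 [0.0358 0.1307] [0.258  0.2835 0.1841] 0.068 0.288
66 9.85 [0.0438 0.1276] [-0.4001 -0.92   -0.1096] 0.068 0.284
59 10.1 [0.0514 0.1237] [0.0703 0.0133 0.1235] 0.068 0.2835
52 10.35 [0.0585 0.1187] [0.9781 0.6971 0.1844] 0.068 0.2879
45 10.6 [0.065  0.1129] [-0.9695 -0.0412 -0.1285] 0.068 0.2859
```

View pics/ts1.png

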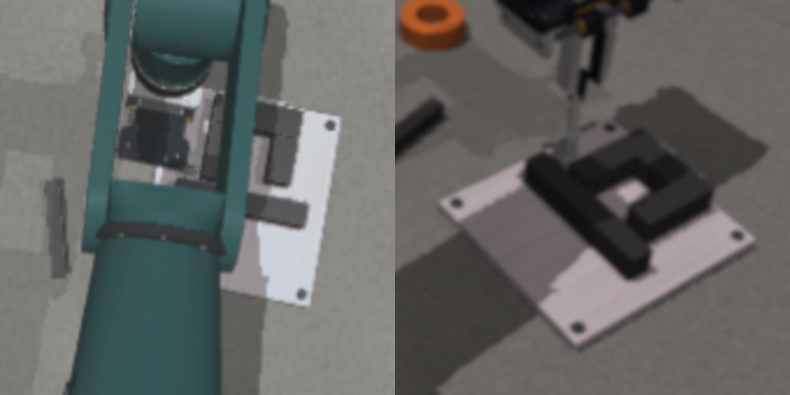

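The arm hides the grip in both views, so I'll check with the wrist camera.

```bash
python3 -c "
from h import *
snap('wrist','w1')"
```

```text
(no output)
```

View pics/w1.png

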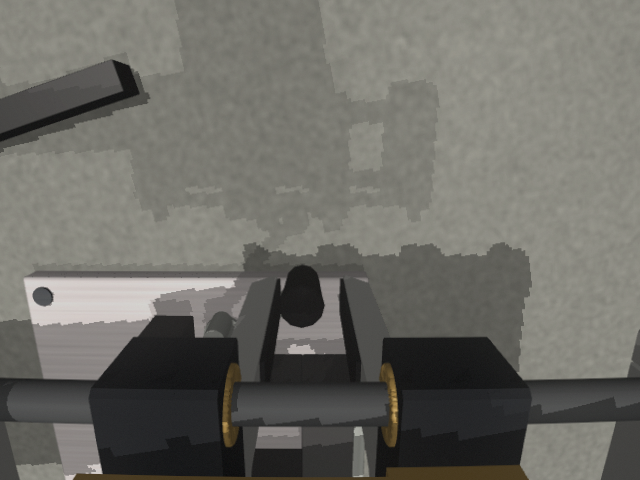

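The grip sits between the fingers at (302,296), against the trailing finger. I'll push on until it meets the stop.

```bash
cat > d.py <<'E'
from h import *
P=np.array([.012,.064])
for a in np.arange(43.5,34,-1.5):
    c=P+.07*np.array([np.cos(np.radians(a)),np.sin(np.radians(a))])
    manip.line_to(jw(c[0]+.004,c[1],.068),velocity=.04)
    manip.dwell(.1)
    F=np.mean([st()[2] for _ in range(3)],0)
    print(a,np.round(st()[1],4),F.round(1),st()[0])
    if np.hypot(*F[:2])>9: break
snap("wrist","w2")
E
python3 d.py
```

```text
43.5 [0.0656 0.1129] [-4.2  1.8  2.1] 11.1
42.0 [0.0657 0.1123] [-8.   2.8  3.7] 11.45
40.5 [0.0657 0.1116] [-9.5  5.5  3.3] 11.8
```

View pics/w2.png

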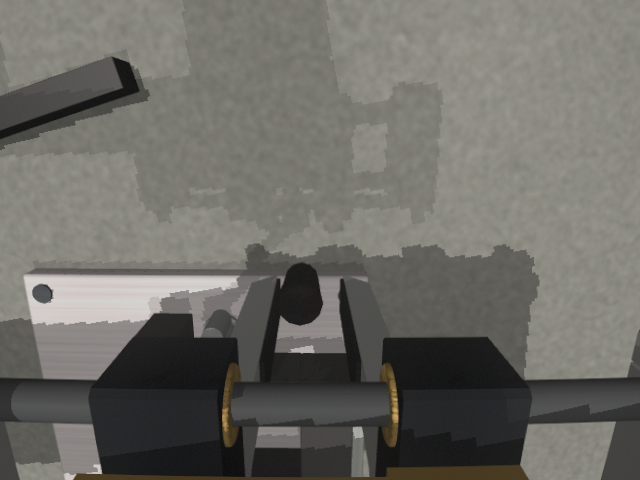

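It met the stop at about 10 N. The trailing pad puts the grip axis at about jig x 61 mm, against 61.5 mm expected. I'll release it and take a check view with the wrist turned 90°, which shows any camera-offset error.

```bash
cat > e.py <<'E'
from h import *
manip.line_to(jw(.0618,.1135,.068),velocity=.05)
print(*st())
manip.line_to(jw(.0618,.1135,.13),velocity=.15)
manip.command_gripper(1.0)
R=down(np.pi+JY)
print(manip.solve_ik(jw(.0,0.0,.27),R))
manip.move_pose(jw(.0,0.0,.27),R); manip.dwell(.2)
s=manip.read_state(); snap("wrist","w3")
np.savez("w3.npz",**{k:s[k] for k in("ee_rot","tool_pos")}); print(s["time_s"],s["tool_pos"])
E
python3 e.py;python3 -c "
import cv2
a=cv2.imread('pics/w3.png');cv2.imwrite('pics/w3z.png',cv2.resize(a[80:340,170:470],None,fx=2.3,fy=2.3,interpolation=2))"
```

```text
12.1667 [0.06247337 0.11323639] [ 0.10060809 -0.27515604  0.6602587 ] 0.06834701574728219 0.28854884132715125
[-3.22190391e-01  1.22723042e-01  1.20528186e+00 -4.44089210e-16
  1.81358776e+00 -1.69598672e+00]
15.6 [ 0.55320722 -0.12477109  0.26947328]
```

View pics/w3z.png

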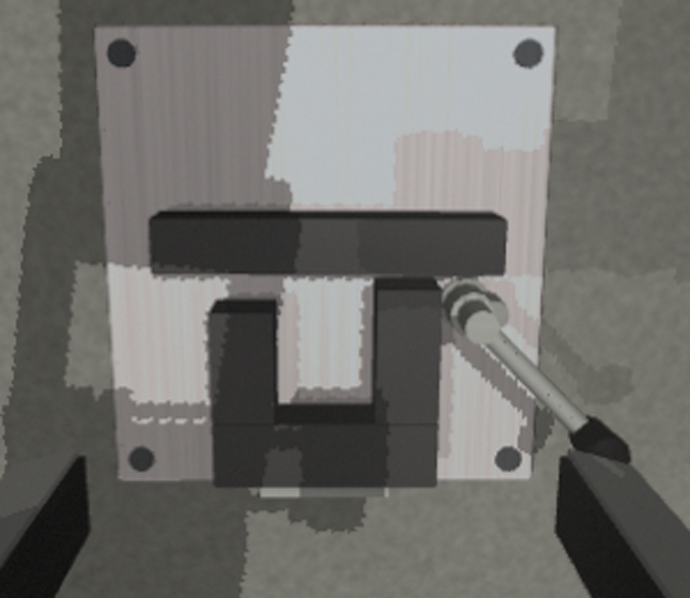

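The lever is fully over, with its rod at 45° towards +x,+y. Now I'll refit the jig from this view.

```bash
cat > f.py <<'E'
from h import *
s=dict(np.load("w3.npz"));C=cam("wrist",s)
J=lambda p:(np.array(p)+.5)/2.3-.5+[170,80]
pl=[[96,27],[554,27],[531,478],[118,478]];Mp=[[-.11,-.1],[-.11,.1],[.1,.1],[.1,-.1]]
co=[[376,291],[441,291],[209,313],[275,312],[215,487],[437,487]];Mc=[[0,.022],[0,.05],[.01,-.05],[.01,-.022],[.09,-.05],[.09,.05]]
A=onz(C,J(pl),.014);B=onz(C,J(co),.046)
for M,W in((Mp,A),(Mc,B),(Mp+Mc,np.r_[A,B])):
    p,r=fit2(M,W);print(p,(r*1000).round(1).reshape(-1,2).tolist())
bt=onz(C,J([[150,217],[506,218],[505,274],[152,274]]),.046)[:,:2]
print("bar in jig",((bt-p[:2])@Rz(p[2])).round(4).tolist())
E
python3 f.py
```

```text
[ 0.55306859 -0.12405092 -0.1978494 ] [[-1.5, -1.0], [-1.0, 1.4], [1.3, -0.2], [1.2, -0.3]]
[ 0.55367585 -0.12398789 -0.19635473] [[-0.4, 0.6], [-0.4, 0.9], [-0.0, -0.3], [0.3, -0.6], [0.3, -0.5], [0.2, -0.1]]
[ 0.55343709 -0.12399232 -0.19736576] [[-1.1, -1.0], [-0.7, 1.4], [1.6, -0.0], [1.6, -0.2], [-0.6, 0.6], [-0.6, 0.9], [-0.3, -0.3], [0.1, -0.6], [-0.0, -0.6], [0.0, -0.2]]
bar in jig [[-0.0307, -0.0731], [-0.0302, 0.0755], [-0.0066, 0.0761], [-0.0066, -0.0733]]
```

Both views agree within about 1 mm, so I'll use (0.5534, -0.1244), yaw -0.197. Now I'll grasp the spacer.

```bash
sed -i 's/^JP=.*/JP=np.array([.5534,-.1244]);JY=-.197/' h.py; cat > g.py <<'E'
from h import *
R=down(np.pi/2+.393)
manip.command_gripper(50/94)
manip.move_pose([.4234,.2413,.12],R)
manip.line_to([.4234,.2413,.0465],velocity=.1)
snap("wrist","w4")
manip.command_gripper(0.0,15)
s=manip.read_state();print(s["time_s"],s["tool_pos"],s["width"]*94,s["contact_force"])
manip.dwell(.2)
p=np.array(s["tool_pos"]); 
manip.line_to([.4234,.2413,.166],velocity=.12)
s=manip.read_state();print(s["time_s"],s["tool_pos"],s["width"]*94,s["contact_force"])
snap("wrist","w5");snap("side","s5")
E
python3 g.py; python3 -c "
import cv2,numpy as np
a=cv2.imread('pics/w4.png');b=cv2.imread('pics/w5.png')
f=lambda x:cv2.resize(x[150:480,130:500],None,fx=1.08,fy=1.08)
cv2.imwrite('pics/w45.png',np.hstack([f(a),f(b)]))"
```

```text
19.65 [0.42337338 0.24130645 0.04649113] 9.840814541291277 [-0.76721055 -0.28042493 -0.34908362]
21.0 [0.42285057 0.24105685 0.1649502 ] 9.433308370701655 [ 0.10162336  0.16469431 -0.20634152]
```

View pics/w45.png

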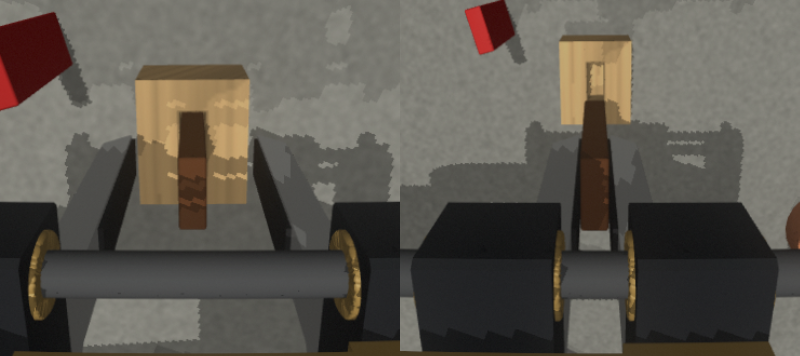

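View pics/s5.png

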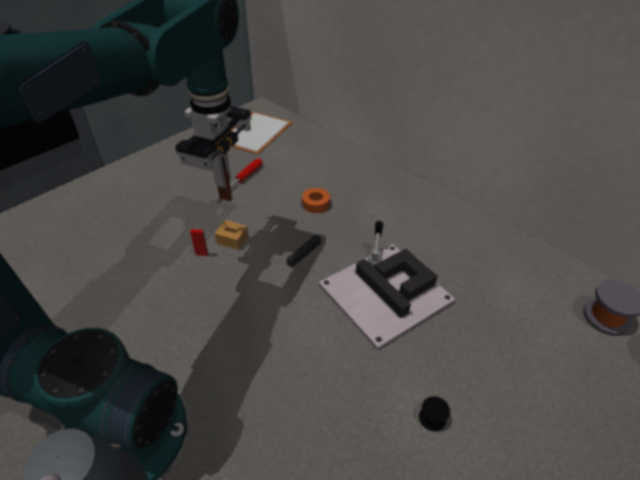

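The spacer is held and lifted clear, and the stand slot is empty. I'll check how it is offset and twisted in the tool frame.

```bash
python3 - <<'E'
from h import *
C=cam("wrist",{"ee_rot":np.eye(3),"tool_pos":[0,0,0]})
a=cv2.imread('pics/w5.png');cv2.imwrite('pics/w5z.png',cv2.resize(a[230:380,270:360],None,fx=4,fy=4,interpolation=2))
for t,zz in(([0,0,-.0365],0),):
    for dx in(-.014,.014):
        for dy in(-.005,.005): print(dx,dy,(proj(C,[dx,dy,-.0365])),proj(C,[dx,dy,.0385]))
E
```

```text
-0.014 -0.005 [[296.99281667 362.62377279]] [[301.06073308 289.75202938]]
-0.014 0.005 [[322.80081452 362.61941695]] [[318.95504732 289.74504892]]
0.014 -0.005 [[296.28426309 295.57605347]] [[300.73265761 241.45811211]]
0.014 0.005 [[323.39175237 295.56609125]] [[319.20976755 241.4483076 ]]
```

View pics/w5z.png

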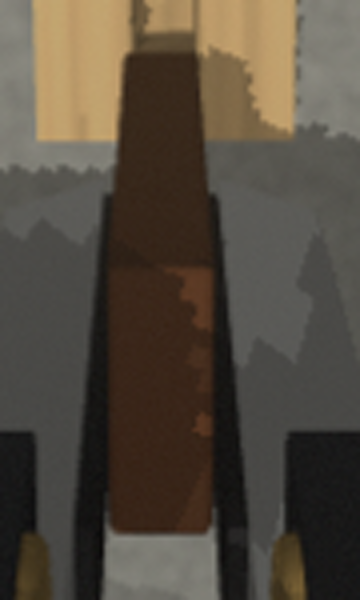

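The offset in the pads is under 0.5 mm and there is no twist. Now to place it.

```bash
cat > i.py <<'E'
from h import *
R=down(np.pi/2+JY); Y=-.0357
manip.move_pose(jw(.002,Y,.18),R); print(*st())
manip.line_to(jw(.002,Y,.105),velocity=.12); manip.dwell(.2); print(*st())
snap("wrist","w6"); snap("side","s6"); snap("top","t6")
E
python3 i.py; python3 -c "
import cv2,numpy as np
a=cv2.imread('pics/w6.png');b=cv2.imread('pics/s6.png')
f=lambda x:cv2.resize(x,(400,400),interpolation=2)
cv2.imwrite('pics/w6z.png',np.hstack([f(a[130:450,150:470]),f(b[200:340,320:460])]))"
```

```text
22.65 [ 0.00187449 -0.03453153] [0.30355237 0.33769117 0.14776754] 0.18001016706414688 0.1027143352393429
23.625 [ 0.00274234 -0.03584205] [ 0.34495651 -0.27665308  0.51406851] 0.1062818456416856 0.10356706954474901
```

View pics/w6z.png

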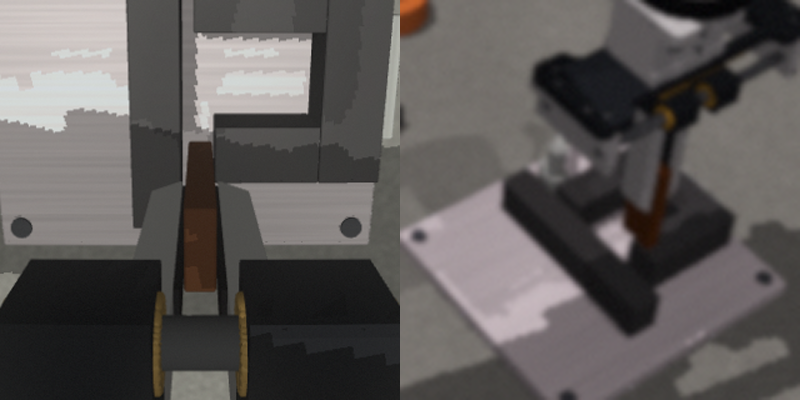

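The spacer's lower end (crop columns 189-212) is inside the gap between the bar edge (183) and the leg end (214). Lowering it now.

```bash
cat > k.py <<'E'
from h import *
Y=-.0357
manip.line_to(jw(.0017,Y,.072),velocity=.06); print(*[np.round(v,4) for v in st()])
manip.line_to(jw(.0017,Y,.058),velocity=.04); print(*[np.round(v,4) for v in st()])
z=.058
while z>.0485:
    z-=.001
    manip.line_to(jw(.0017,Y,z),velocity=.02);manip.dwell(.05)
    F=np.mean([st()[2] for _ in range(3)],0); S=st();print(round(z,4),S[1].round(4),round(S[3],4),F.round(1))
    if abs(F[2])>3 or np.hypot(*F[:2])>6: break
snap("wrist","w7");print(st()[0])
E
python3 k.py
```

```text
24.475 [ 0.0017 -0.0357] [-0.4355  0.5474 -0.1797] 0.0719 0.1096
24.975 [ 0.0015 -0.0357] [-0.2759  0.2392 -0.4847] 0.0576 0.1076
0.057 [ 0.0018 -0.0357] 0.0572 [-0.7 -0.2  0.3]
0.056 [ 0.0017 -0.0357] 0.056 [ 0.1 -0.8  0.7]
0.055 [ 0.0016 -0.0357] 0.0549 [ 0.5 -0.  -0.4]
0.054 [ 0.0017 -0.0357] 0.0539 [0.3 0.1 0.2]
0.053 [ 0.0017 -0.0357] 0.0529 [ 0.6 -0.2  0.2]
0.052 [ 0.002  -0.0357] 0.0525 [-0.1  0.7  3.6]
26.825
```

View pics/w7.png

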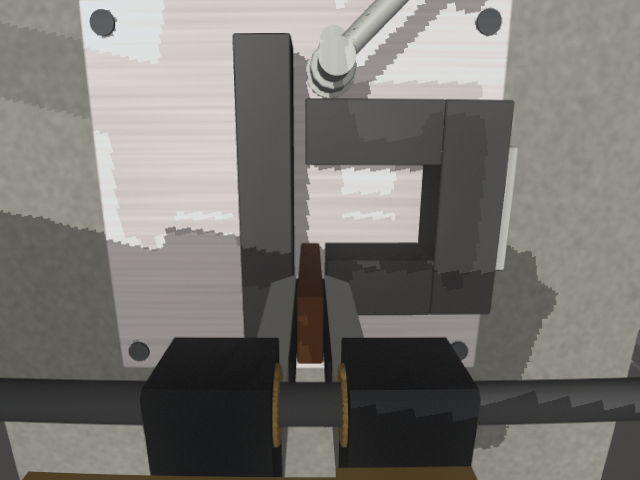

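The spacer touched the bed at TCP z 0.0525, as predicted. I'll slide it up to the leg face and release it.

```bash
cat > l.py <<'E'
from h import *
Y=-.0357;x=.0025
while x<.0085:
    x+=.0006
    manip.line_to(jw(x,Y,.0526),velocity=.02);manip.dwell(.05)
    F=np.mean([st()[2] for _ in range(3)],0); S=st();print(round(x,4),S[1].round(4),round(S[3],4),F.round(1))
    if F[0]<-3: break
x=S[1][0]
manip.line_to(jw(x-.0002,Y,.0526),velocity=.02);manip.dwell(.1);print(*st())
manip.command_gripper(26/94); print(*st())
manip.line_to(jw(x,Y,.13),velocity=.1)
manip.line_to(jw(-.03,-.02,.26),velocity=.2);manip.dwell(.15)
s=manip.read_state(); snap("wrist","w8"); snap("side","s8");print(st()[0])
np.savez("w8.npz",**{k:s[k] for k in("ee_rot","tool_pos")})
E
python3 l.py; python3 -c "
import cv2,numpy as np
a=cv2.imread('pics/w8.png');b=cv2.imread('pics/s8.png')
f=lambda x:cv2.resize(x,(400,400),interpolation=2)
cv2.imwrite('pics/w8z.png',np.hstack([f(a[130:350,210:430]),f(b[200:340,320:460])]))"
```

```text
0.0031 [ 0.0034 -0.0357] 0.0525 [ 1.2 -0.1  0.2]
0.0037 [ 0.0035 -0.0357] 0.0525 [-0.9 -0.3  1.1]
0.0043 [ 0.0042 -0.0357] 0.0525 [-0.8  0.2  1.8]
0.0049 [ 0.005  -0.0357] 0.0525 [-0.   0.9  1.5]
0.0055 [ 0.005  -0.0357] 0.0525 [-3.7  0.5  2.4]
28.675 [ 0.00497767 -0.03567602] [-1.42176585  0.64312343  1.03931574] 0.0525178440581545 0.10389622889153248
29.15 [ 0.00491128 -0.03568657] [-0.27491569 -0.54079821  0.62401483] 0.05254669333896566 0.27737062468431684
31.15
```

View pics/w8z.png

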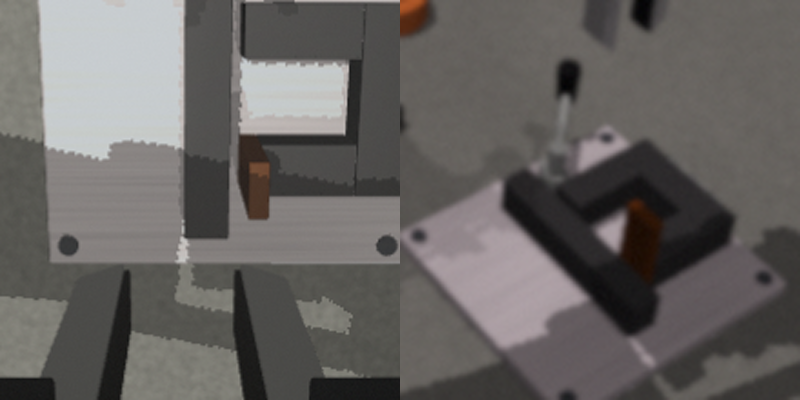

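The spacer stands upright against the leg. Contact came at TCP x = 5.0 mm, as expected. I'll check its y numerically, then push.

```bash
cat > m.py <<'E'
from h import *
C=cam("wrist",dict(np.load("w8.npz")))
for x,y in((0,-.022),(.01,-.022),(.01,-.05),(0,-.05)):
    print(x,y,((proj(C,jw(x,y,.089))-[210,130])*400/220).round(1), ((proj(C,jw(x,y,.046))-[210,130])*400/220).round(1))
print([manip.solve_ik(jw(-.06,0,.028),down(a+JY)) for a in(0,np.pi)])
E
python3 m.py; python3 -c "
import cv2
a=cv2.imread('pics/w8.png');cv2.imwrite('pics/w8y.png',cv2.resize(a[180:270,320:420],None,fx=6,fy=6,interpolation=2))"
```

```text
0 -0.022 [[248.2 161.7]] [[241.7 144. ]]
0.01 -0.022 [[269.6 161.7]] [[260.8 144.1]]
0.01 -0.05 [[267.9 219. ]] [[259.5 195.8]]
0 -0.05 [[247. 219.]] [[240.7 195.8]]
[array([-3.35788615e-01,  9.92459019e-02,  1.72053525e+00, -4.44089210e-16,
        1.32181150e+00,  1.43200771e+00]), array([-3.35788615e-01,  9.92459019e-02,  1.72053525e+00, -4.44089210e-16,
        1.32181150e+00, -1.70958494e+00])]
```

View pics/w8y.png

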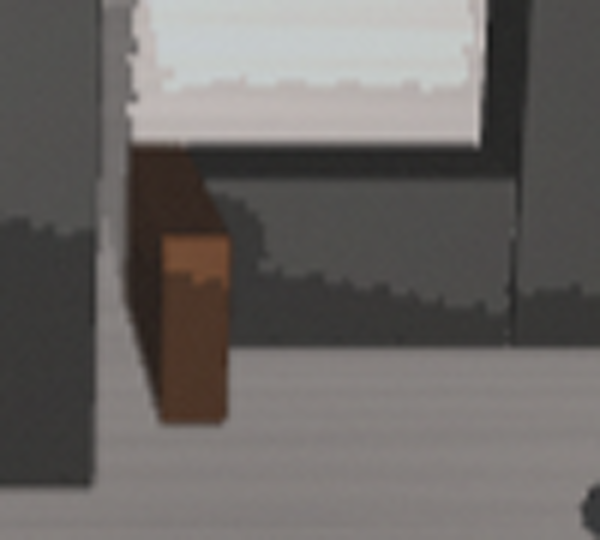

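The predicted and observed spacer corners agree within about 1 px, so it is square to the leg and aligned in y. Now I'll push the bar.

```bash
cat > n.py <<'E'
from h import *
R=down(JY)
manip.command_gripper(0.0,15)
manip.move_pose(jw(-.065,0,.15),R)
manip.line_to(jw(-.065,0,.024),velocity=.12); print(*st())
manip.line_to(jw(-.042,0,.024),velocity=.05); print(*st())
x=-.042
while x<-.026:
    x+=.001
    manip.line_to(jw(x,0,.024),velocity=.03);manip.dwell(.05)
    F=np.mean([st()[2] for _ in range(3)],0); S=st();print(round(x,4),S[1].round(4),round(S[3],4),F.round(1))
    if F[0]<-16: break
snap("wrist","w9");snap("side","s9");snap("top","t9");print(st()[0])
s=manip.read_state()
np.savez("w9.npz",**{k:s[k] for k in("ee_rot","tool_pos")})
E
python3 n.py; python3 -c "
import cv2,numpy as np
b=cv2.imread('pics/s9.png');a=cv2.imread('pics/t9.png')
f=lambda x:cv2.resize(x,(400,400),interpolation=2)
cv2.imwrite('pics/s9z.png',np.hstack([f(a[150:290,300:440]),f(b[200:340,320:460])]))"
```

```text
34.3417 [-0.06419316 -0.00010488] [-0.02312988 -0.3887619   0.20714545] 0.024931073393241555 0.006968336671596694
34.95 [-4.19938336e-02  2.30014398e-05] [-1.28115263 -0.71521395  0.31816934] 0.023807419807502162 0.008991230728009055
-0.041 [-0.0411  0.    ] 0.024 [-0.3 -0.1  0.4]
-0.04 [-0.04 -0.  ] 0.024 [0.6 0.5 0. ]
-0.039 [-0.0396  0.    ] 0.024 [-3.7  0.2  2.3]
-0.038 [-0.0382  0.    ] 0.0239 [-2.9 -0.8  1.6]
-0.037 [-0.0369  0.    ] 0.0238 [-1.7  0.2  0.2]
-0.036 [-0.0358  0.    ] 0.0239 [-1.5 -0.4 -0.6]
-0.035 [-0.0349  0.    ] 0.0239 [-1.   0.4 -1.9]
-0.034 [-0.0339 -0.    ] 0.0239 [-1.5 -0.6 -1.5]
-0.033 [-0.0336 -0.    ] 0.0239 [-4.4  0.1 -0.3]
-0.032 [-0.0336  0.    ] 0.0239 [-6.7 -0.4  3.2]
-0.031 [-0.0336  0.    ] 0.0239 [-9.1 -0.2  5.1]
-0.03 [-0.0336  0.0001] 0.0239 [-12.4   0.4   7.4]
-0.029 [-0.0336 -0.    ] 0.024 [-14.8  -0.9  10.1]
-0.028 [-0.0336  0.    ] 0.024 [-16.2  -0.4  11.2]
39.3
```

View pics/w9.png

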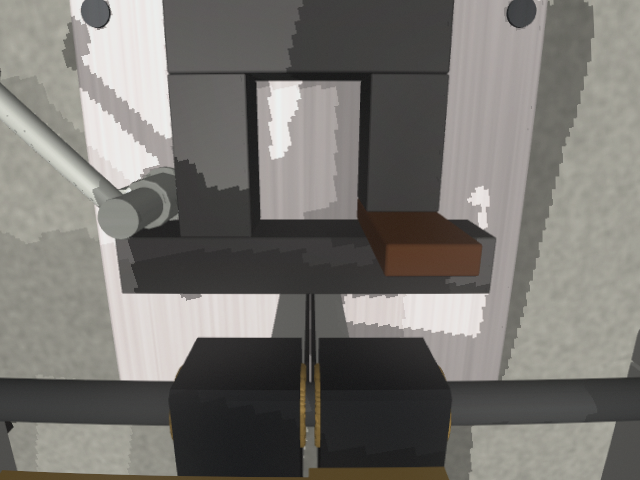

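View pics/s9z.png

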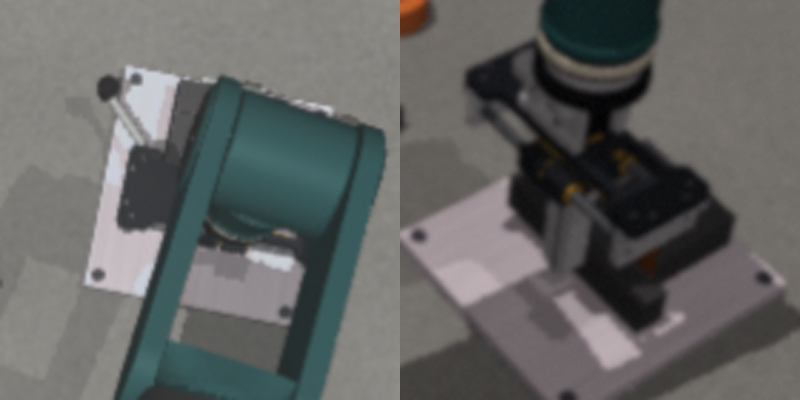

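```bash
cat > o.py <<'E'
from h import *
a=cv2.imread('pics/w9.png');cv2.imwrite('pics/w9z.png',cv2.resize(a[170:310,90:290],None,fx=4,fy=4,interpolation=2))
cv2.imwrite('pics/w9y.png',cv2.resize(a[170:310,300:500],None,fx=4,fy=4,interpolation=2))
C=cam("wrist",dict(np.load("w9.npz")))
for x in(0,-.024):
  for y in(.075,.05,.022,-.022,-.05,-.075):
    print(x,y,proj(C,jw(x,y,.046)).round(1))
print("sp",[proj(C,jw(x,y,.089)).round(1).tolist() for x in(0,.01) for y in(-.022,-.05)])
E
python3 o.py
```

```text
0 0.075 [[118.5 236.8]]
0 0.05 [[181.3 236.8]]
0 0.022 [[252.7 236.7]]
0 -0.022 [[365.6 236.6]]
0 -0.05 [[436.9 236.6]]
0 -0.075 [[499.7 236.5]]
-0.024 0.075 [[125.9 293.3]]
-0.024 0.05 [[186.4 293.6]]
-0.024 0.022 [[255.  293.7]]
-0.024 -0.022 [[363.4 293.6]]
-0.024 -0.05 [[432.  293.4]]
-0.024 -0.075 [[492.4 293. ]]
sp [[[384.5, 276.2]], [[479.4, 275.9]], [[386.2, 243.3]], [[483.3, 243.2]]]
```

View pics/w9z.png

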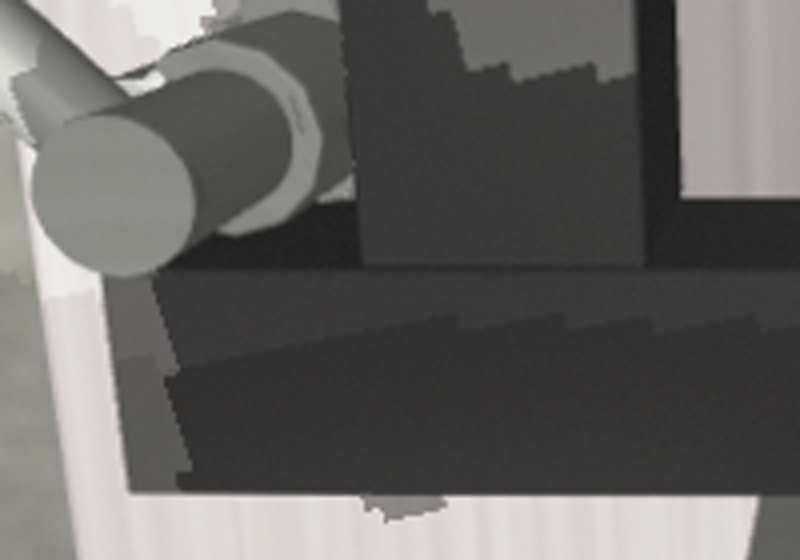

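View pics/w9y.png

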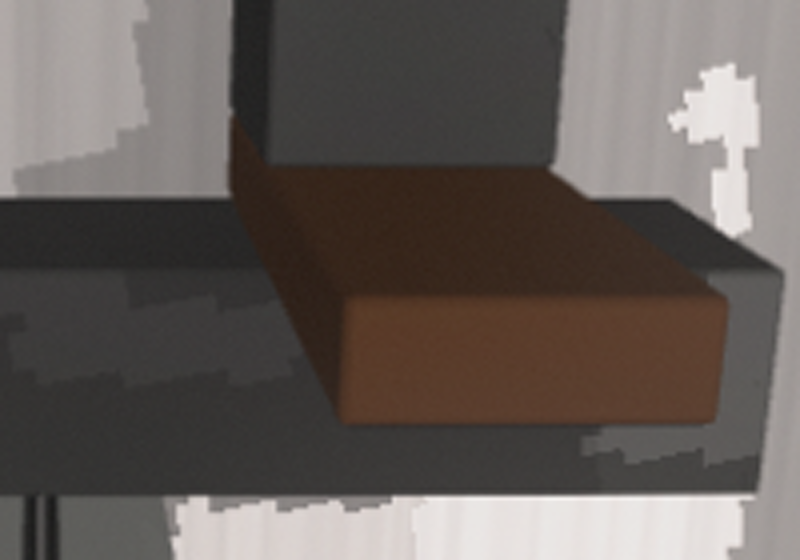

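No gap is visible. The bar's near edge is at rows 293.6-293.8 (293.3-293.7 predicted for home), and the leg end meets the bar at row 236.7. The spacer corners match the prediction within about 2 px. Handing in while holding the push.

```bash
python3 - <<'E'
from h import *
manip.dwell(.3);print(*st()); manip.job_done()
E
```

```text
39.6 [-3.36370838e-02  1.54538025e-05] [-16.80590991   0.63384599  11.0860133 ] 0.023951207799837188 0.006439622526713319
the job is handed in; nothing more can be done
```

The job is done in the order asked, and I handed it in at 39.6 s while still pressing the bar.

- **Cam lever:** I caged the grip between the fingers and pushed it round to its stop at about 10 N. The wrist view then showed the lever fully over.
- **Spacer:** I took the brown spacer from its stand and lowered it in front of the shorter leg, which is at jig y = -36 mm. It touched the bed at the expected height. I slid it against the leg face, where contact came at a centre 5.0 mm in front, and let go. It stayed upright and lined up with the leg to within about 0.5 mm.
- **Bar:** I pushed it at mid-length with closed fingers. It stopped moving, and the push is held at about 17 N.

In the last wrist picture the bar's edges and the spacer's top corners matched the predicted home pose within about 2 px, with no gap showing at the longer leg.

Two readings disagreed slightly with what I expected:
- **Stop position:** the fingers stopped about 1.6 mm short of the position I had worked out from an assumed 8 mm finger half-width. First contact with the bar also came about 1 mm early, so the fingers are probably thicker than I assumed.
- **Upward force:** about 11 N of upward force shows on the tool while pressing. I put it down to friction on the bar face, but did not check further.

I did not touch the other things on the bench, and the pictures showed no sign of them having moved.

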